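Snug the loaf press onto the blue tin

TASK

Two loaf presses stand on the bakery bench. Turn the red handle of the one that holds the blue tin clockwise until its rubber pad meets the lid, then a little further until it is snug, so that the lid stays down while the dough rises; do not force it tight. Let go of the handle, keep the tin in place, and leave the handle of the other press, the one with the bare metal tin, alone.

Things in the scene. Friction and masses are not known exactly. Their poses are not given: they have to be found in the camera images.
- press_grip (a point): Centre of the red bar handle of the press with the blue tin, on its upright screw axis, 215 mm above the bench; it stays at that height. Bar 110 mm long along this point's x, 14 thick, 22 high; 17 mm free below it (save a 26 mm hub). Turns with the handle. Clockwise from above lowers the pad 12.7 mm per rad; friction about 0.2 N m holds it where left. 0.5-0.8 rad to touch, about 0.4 more to snug.
- press_pad: Rubber pad, 64 mm across, under the same press's spindle, starting 6 to 10 mm above the lid. Origin: centre of its underside, z up. Sprung: once touching it presses with 1.5 N plus 1.5 N per further mm of spindle travel (the handle's counter-clockwise push back on the hand grows by 0.02 N m per mm) and bottoms hard after 14 mm. Snug is about 5 to 15 N: 3 to 9 mm, or 0.25-0.7 rad, past touching.
- tin: Closed blue loaf tin with flat blue lid, 110 mm across, 75 mm high to the lid's top, 0.5 to 1 kg, standing loose on the 15 mm thick base plate of its press, under the pad. Origin: centre of its underside, z up.
- spare_end (a point): Point on the red bar handle of the other, alike press (with the bare aluminium tin), 50 mm from its screw axis towards one end, 215 mm above the bench. That handle must not be turned.
There are look-alikes about, which are no part of the job. Leave any turquoise look-alike of the tin alone.

How it is judged:
At the end, for the whole second after the job is handed in: The pad presses on the blue tin's lid with 4 to 22 N by itself, the tin stands upright (within 0.1 rad) within 20 mm of where it was, and the handle has been let go (contact force between press_pad and tin between 4 and 22 N and distance of tin from where it was at the start of the episode below 0.02 m and angle between tin's own z axis and vertical below 0.1 rad); the robot touches nothing.
It fails at once if the press is forced tight (pad force above 35 N) (contact force between press_pad and tin above 35 N).
It fails at once if the other press's handle is turned (its end moved by more than 20 mm) (distance of spare_end from where it was at the start of the episode above 0.02 m).
It also fails if it takes over 38 s, if anything falls off the work surface, if the arm or the gripper's body presses on something with over 40 N, if the wrist force passes 120 N, or if a joint passes its speed limit or range.

ROBOT

A 6-joint arm with a two-finger parallel gripper is mounted at the origin on the work surface. World frame = base frame: x ahead of the robot, y to its left, z up, the work surface at z = 0. Lengths are in m, angles in rad, forces in N, time in s.
With the tool pointing down it reaches from about 0.35 to 0.875 m from the base axis. Payload 4.2 kg.
Tool frame: the origin (TCP) lies at the very end of the fingers, on their centre line; the grasp point (between the pads) lies ctrl.grip_depth behind it (ctrl.grip_depth is the distance from the TCP to the grasp point, in m); z points along the fingers, y is the direction in which the jaws open and shut (so a half turn about z gives the same grasp; the last joint's range is limited). The gripper opens to 85 mm and grips with 20 to 120 N. Pads are 22 mm wide; open, the fingers measure 114 mm over their backs; the gripper's body (76 mm by 85 mm) begins 54 mm behind the grasp point. The pads swing forward as they close: fully open they stand 13 mm farther back than shut.
Start: joints at [1.473, 0.385, 0.008, 0, -1.194, -0.259], TCP at [0.218, 0.586, 0.231] pointing down, gripper open.
Joint ranges: [-3.14, 3.14], [-1.21, 2.06], [-1.07, 1.41], [-3.16, 2.05], [-2.99, -0.16], [-3.1, 3.1]. Speed limits (rad/s): [2.79, 2.79, 3.14, 3.14, 3.14, 3.14].

INTERFACE

Orientations are given as a rotation vector (axis times angle).
In Python, from cell import ctrl, read_camera, sign_off, cut_out, place_of gives the robot as it stands.
- The arm moves only by the tool play_rows, never from a script. Its argument "rows" is one flat list of numbers, 5 for each row, row after row: the opening, from 0 (shut) to 1 (fully open), then the shift along the world's x, y, z in units of 60 cm (1.0 is 60 cm), then the turn about the world's z in units of 0.15 rad (1.0 is 0.15 rad). In form: [grip, x, y, z, yaw, grip, x, y, z, yaw, ...]. A call has 1 to 10 rows; each row shifts and turns the commanded pose from where the row before left it; what a row does not reach is not made up. A row lasts 1/8 s, in which the tool goes at most 62.5 mm and 10.7 degrees, less where a joint would pass 70% of its speed; a pose out of reach is approached as far as the arm can. A call with a number of a shift or a turn outside -1 to 1 is refused whole. A call with a gripper value outside its range is refused whole. The fingers move at their own pace and stop on an object; "force" is the grip in N (left out, the last holds). Time passes only in rows, so rows that do not move let the fingers close. It gives the time, the measured TCP pose, the force and the opening at its end, in the units of the state.
- ctrl.get_state(): the state, without advancing time (a new reading comes with each control period).
- read_camera(name): name is "side" or "top" or "wrist"; returns a dict with "color" (420x560x3 uint8, blue, green, red), "camera_matrix" (3x3 intrinsics, pixels), "cam_to_world" (4x4, takes a point from camera to world coordinates). Camera axes: x right, y down, z forward; pixel columns grow to the right and rows downward; lengths in m; the calibration is good to about 2 mm. A picture is of the moment at which its call begins. There is no depth.
- sign_off(): hands the job in, once; it reports no verdict.
Trained networks look in the newest picture that a camera, given by its name, has taken for a name from the list of things; names that differ only in an ending like _2 or _b are one class to them, and where a whole thing is asked for, a point or a joint stands for the part that bears it (a point fixed in the world has none). Each returns a list of dicts, best first, with "conf" (0 to 1); they miss things now and then, are a little off and sometimes report something else, mostly with a low value. They report only what shows in the picture. A call takes as long as a camera call. They do not tell look-alikes from the thing itself.
- cut_out(camera, name): "region" (420x560 bool, what is visible of it) and "location" ([column, row] in pixels, amid what is visible of it).
- place_of(camera, name): "location" ([column, row] in pixels: a listed point, or the origin of a listed thing).
The state is a dict: "t": time; "joints": joint angles; "qd": joint speeds; "effort": joint torques, N m; "ee_pos": TCP position; "orientation": TCP orientation; "contact_force": force on the tool from outside, world axes, zero at the start; "torque": the same for the moment, N m; "opening": finger opening in m.
Only numpy, scipy, OpenCV 4.12 (cv2) and the standard library are available. Lean on these libraries where they do the work, as an engineer would, in place of code of your own. Each camera call takes 0.05 s, during which the arm holds its last target. There are 200 camera calls.

## Working session

There is one attempt and no reset: what is moved stays moved. The work goes in short steps, Python scripts to look and compute and a tool call to move; the robot and the scene stay as the last step left them, time stands still between calls to the robot, and variables do not carry over. Pictures are saved under pics/ and viewed, about 8 in all and at most 12, crops included, and the job is handed in when it is done.

Besides the shell and the picture viewer there is one more tool, called as name(argument=value, ...), one argument or row to a line, values as JSON. play_rows: Moves the arm, as the interface text tells. Its arguments: {"type":"object","properties":{"rows":{"type":"array","items":{"type":"number","minimum":-1,"maximum":1}},"force":{"type":"number"}},"required":["rows"]}

```bash
mkdir -p pics
cat > h.py <<'E'
import numpy as np, cv2
from cell import ctrl, read_camera, sign_off, cut_out, place_of
def ray(c,px,z):
    K=c["camera_matrix"];T=c["cam_to_world"]
    d=T[:3,:3]@np.linalg.inv(K)@np.array([px[0],px[1],1.]);o=T[:3,3]
    return o+d*(z-o[2])/d[2]
def proj(c,p):
    T=np.linalg.inv(c["cam_to_world"]);q=c["camera_matrix"]@(T[:3,:3]@p+T[:3,3]);return q[:2]/q[2]
E
python3 - <<'E'
from h import *
s=ctrl.get_state();print(s,ctrl.grip_depth)
ims=[]
for n in("top","side"):
    c=read_camera(n);ims.append(c["color"].copy());cv2.imwrite(f"pics/{n}0.png",c["color"])
    print(n,c["cam_to_world"][:3,3].round(3))
    for k,z in(("press_grip",.215),("spare_end",.215),("tin",.015),("press_pad",.097)):
        for d in place_of(n,k): print(k,d["conf"],np.round(d["location"]),ray(c,d["location"],z).round(3))
E
```

```text
{'t': 0.0, 'joints': array([ 1.47258802e+00,  3.85551881e-01,  6.62197018e-03, -5.08298455e-04,
       -1.19397277e+00, -2.58581122e-01]), 'qd': array([-0.00101815, -0.00103289, -0.00010291, -0.0015863 ,  0.0017265 ,
       -0.00075202]), 'effort': array([-6.36991135e-04, -3.92296994e+01,  1.88398129e+01,  4.18606237e+00,
       -4.60223542e-03, -4.99393678e-06]), 'ee_pos': array([0.21807942, 0.58509964, 0.2302215 ]), 'orientation': array([ 3.08957922e+00, -5.57386001e-01, -4.74372122e-04]), 'contact_force': array([0.22278921, 0.29137835, 0.7060836 ]), 'torque': array([ 0.00836573,  0.01426549, -0.01489384]), 'opening': 0.08557160538883274} 0.0187
top [ 0.328 -0.008  0.964]
press_grip 0.56 [178. 202.] [0.534 0.194 0.215]
spare_end 0.73 [386. 175.] [ 0.589 -0.223  0.215]
tin 0.63 [266. 300.] [0.349 0.025 0.015]
tin 0.62 [192. 224.] [0.534 0.21  0.015]
press_pad 0.55 [187. 213.] [0.541 0.202 0.097]
side [0.479 0.589 0.614]
press_grip 0.84 [257. 260.] [0.538 0.196 0.215]
press_grip 0.63 [260. 315.] [0.526 0.29  0.215]
spare_end 0.65 [256. 126.] [ 0.581 -0.226  0.215]
tin 0.87 [360. 278.] [0.356 0.046 0.015]
press_pad 0.51 [259. 313.] [0.541 0.197 0.097]
```

View pics/top0.png

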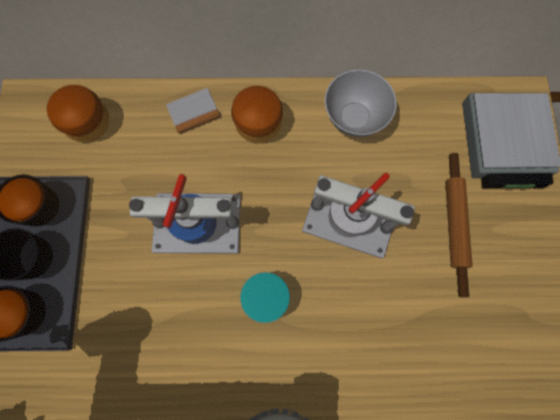

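View pics/side0.png

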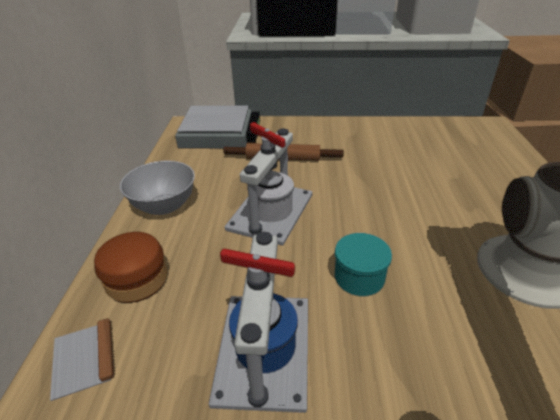

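The top picture shows the left press at (175,200) with a blue tin at (192,225) under it, and the right press at (370,190) with a bare metal tin. The turquoise tin at (265,297) stands free. The left press fits the description. I'll confirm it in a crop and measure its bar.

Run:
```python
from h import *
for n in("top","side"):
    c=read_camera(n);im=c["color"]
    hsv=cv2.cvtColor(im,cv2.COLOR_BGR2HSV)
    m=(((hsv[...,0]<5)|(hsv[...,0]>172))&(hsv[...,1]>190)&(hsv[...,2]>80)).astype(np.uint8)
    k,l,st,ce=cv2.connectedComponentsWithStats(m)
    for i in range(1,k):
        if st[i,4]<60: continue
        ys,xs=np.nonzero(l==i);P=np.array([ray(c,(x,y),.218)[:2] for x,y in zip(xs,ys)])
        r=cv2.minAreaRect(P.astype(np.float32)*1000)
        u=np.linalg.svd(P-P.mean(0),full_matrices=False)[2][0]
        print(n,st[i],P.mean(0).round(4),"rect",np.round(r[0]),np.round(r[1]),"ang",np.degrees(np.arctan2(u[1],u[0])).round(1))
    if n=="top": cv2.imwrite("pics/crop.png",cv2.resize(im[150:280,110:300],None,fx=4,fy=4,interpolation=cv2.INTER_CUBIC))
    for k in("press_grip","tin"):
        for d in place_of(n,k): print(k,round(d["conf"],2),np.round(d["location"]),ray(c,d["location"],.215 if k!="tin" else .015).round(3))
    print("proj",proj(c,np.array([.536,.195,.215])))
```

```text
top [174 175  10  21 106] [0.569  0.1927] rect [569. 193.] [11. 43.] ang 165.2
top [371 174  18  17 106] [ 0.5738 -0.208 ] rect [ 574. -209.] [10. 43.] ang 134.7
top [350 193  20  19 114] [ 0.5322 -0.1648] rect [ 531. -165.] [10. 49.] ang 133.6
top [164 203  12  23 114] [0.5103 0.2078] rect [511. 207.] [11. 46.] ang 163.8
press_grip 0.56 [178. 201.] [0.537 0.193 0.215]
press_grip 0.44 [188. 216.] [0.506 0.172 0.215]
tin 0.85 [269. 298.] [0.354 0.019 0.015]
tin 0.67 [194. 225.] [0.531 0.203 0.015]
proj [176.80338496 201.66900686]
side [251 122  33  24 146] [ 0.5552 -0.1866] rect [ 554. -184.] [ 21. 128.] ang 130.4
side [221 250  73  26 716] [0.5374 0.2033] rect [539. 203.] [ 23. 109.] ang 164.5
press_grip 0.74 [254. 262.] [0.542 0.201 0.215]
tin 0.66 [363. 278.] [0.35  0.046 0.015]
tin 0.56 [265. 349.] [0.536 0.209 0.015]
proj [258.68649761 259.41750224]
```

View pics/crop.png

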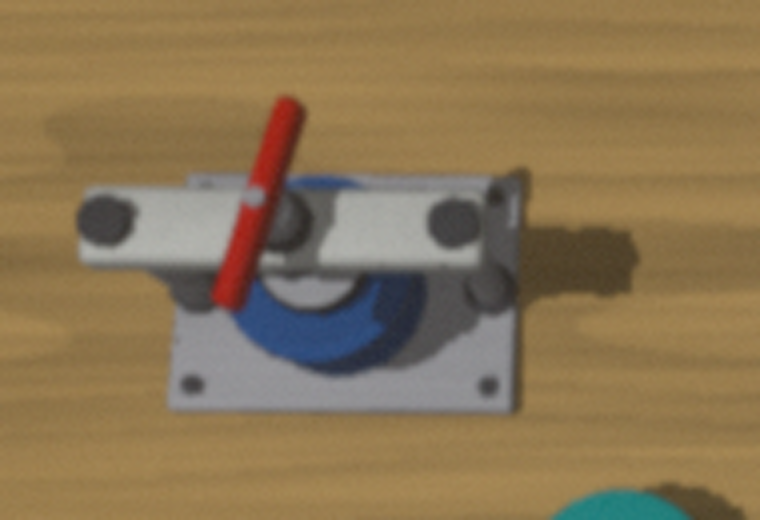

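The crop confirms it: blue tin under the left press, bar running from crop (290,105) to (228,300). The bar centre is about (0.538, 0.199) at an angle of 164.5°. I'll move above it.

play_rows(
  rows=[1,0,0,0.1,0.57,1,0.059,-0.0715,0.04,0,1,0.059,-0.0715,0,0,1,0.059,-0.0715,0,0,1,0.059,-0.0715,0,0,1,0.059,-0.0715,0,0,1,0.059,-0.0715,0,0,1,0.059,-0.0715,0,0,1,0.059,-0.0715,0,0,1,0.059,-0.0715,0,0],
  force=60,
)

```text
t: 2.05
ee_pos: [0.5378, 0.198, 0.3156]
orientation: [-3.112, 0.424, -0.001]
contact_force: [0.6, 1.3, -0.2]
opening: 0.0855
```

play_rows(
  rows=[1,0,0,0,0,1,0,0,0,0],
)

```text
t: 2.3
ee_pos: [0.5368, 0.1994, 0.3152]
orientation: [-3.113, 0.426, 0.0]
contact_force: [0.1, 0.0, 0.0]
opening: 0.0851
```

Run:
```python
from h import *
s=ctrl.get_state();print(s["ee_pos"],s["orientation"],s["joints"].round(3),s["contact_force"])
c=read_camera("wrist");im=c["color"]
hsv=cv2.cvtColor(im,cv2.COLOR_BGR2HSV)
m=(((hsv[...,0]<5)|(hsv[...,0]>172))&(hsv[...,1]>190)&(hsv[...,2]>80)).astype(np.uint8)
k,l,st,ce=cv2.connectedComponentsWithStats(m)
for i in range(1,k):
    if st[i,4]<150: continue
    ys,xs=np.nonzero(l==i);P=np.array([ray(c,(x,y),.226)[:2] for x,y in zip(xs,ys)])
    r=cv2.minAreaRect(P.astype(np.float32)*1000)
    u=np.linalg.svd(P-P.mean(0),full_matrices=False)[2][0]
    print(st[i],P.mean(0).round(4),"rect",np.round(r[0]),np.round(r[1]),"ang",np.degrees(np.arctan2(u[1],u[0])).round(1))
for d in place_of("wrist","press_grip"): print(d,ray(c,d["location"],.215))
R=cv2.Rodrigues(s["orientation"])[0];print("tool y ang",np.degrees(np.arctan2(R[1,1],R[0,1])))
cv2.imwrite("pics/w1.png",im)
```

```text
[0.53679635 0.19938945 0.31520045] [-3.11253704e+00  4.25906133e-01  4.71688445e-04] [ 0.638  0.249  0.021 -0.    -1.343  0.661] [0.12964363 0.03317511 0.01764696]
[264 146  17  64 875] [0.568  0.1928] rect [567. 193.] [13. 52.] ang 165.5
[266 219  15  49 584] [0.5113 0.2079] rect [511. 208.] [11. 46.] ang 165.8
{'location': [273.2, 210.3], 'conf': 0.73} [0.53700814 0.20078152 0.215     ]
tool y ang -105.58343386325392
```

View pics/w1.png

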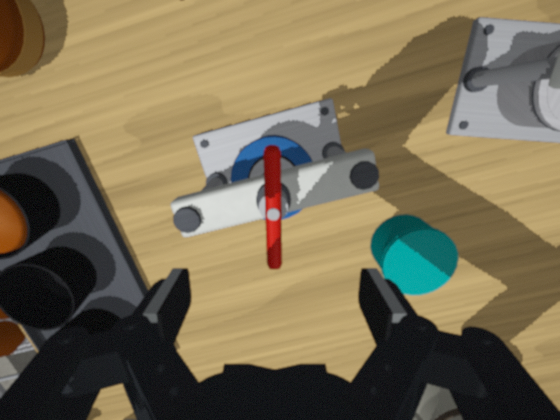

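The wrist picture shows the bar from (273,148) to (275,267), its dot at (274,214), centred between the jaws. The centre agrees at about (0.538, 0.200). Next I descend with the tips just above the hub and close.

play_rows(
  rows=[1,0.002,0.001,-0.05,0.13,1,0,0,-0.06,0,1,0,0,-0.05,0,1,0,0,-0.02,0,1,0,0,0,0,1,0,0,0,0],
)

```text
t: 3.15
ee_pos: [0.5387, 0.2009, 0.2089]
orientation: [-3.115, 0.393, -0.004]
contact_force: [-0.4, 0.1, -0.1]
opening: 0.0856
```

play_rows(
  rows=[0.4,0,0,0,0,0.3,0,0,0,0,0,0,0,0,0,0,0,0,0,0,0,0,0,0,0,0,0,0,0,0,0,0,0,0,0,0,0,0,0,0],
  force=60,
)

```text
t: 4.15
ee_pos: [0.5385, 0.2003, 0.2095]
orientation: [-3.116, 0.393, -0.003]
contact_force: [-3.2, 1.0, 7.7]
opening: 0.0123
```

Run:
```python
from h import *
s=ctrl.get_state();print(s["t"],s["ee_pos"],s["contact_force"].round(2),s["torque"].round(3),s["opening"],s["joints"].round(3))
c=read_camera("side");cv2.imwrite("pics/s2.png",cv2.resize(c["color"][180:400,150:430],None,fx=2.7,fy=2.7))
```

```text
4.15 [0.53848702 0.20025646 0.20949612] [-3.18  1.04  7.67] [-0.062  0.836 -0.027] 0.012296430693793695 [ 6.38e-01  3.15e-01 -1.54e-01  1.00e-03 -1.10e+00  6.81e-01]
```

View pics/s2.png

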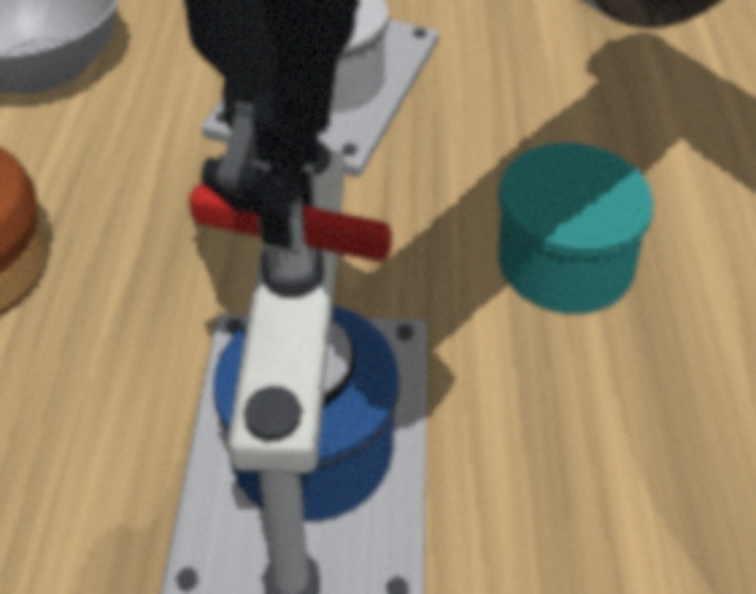

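The bar is held (fingers at (290,215) in the crop, hub just below). The opening of 12 mm fits the 14 mm bar. I'll turn clockwise and watch the torque.

play_rows(
  rows=[0,0,0,0,-0.4,0,0,0,0,-0.4,0,0,0,0,-0.4,0,0,0,0,-0.4,0,0,0,0,-0.4,0,0,0,0,-0.4,0,0,0,0,-0.3,0,0,0,0,0,0,0,0,0,0],
)

```text
t: 5.32
ee_pos: [0.5384, 0.2002, 0.2095]
orientation: [-2.973, 1.012, -0.003]
contact_force: [-3.2, 0.2, 8.1]
opening: 0.0125
```

```bash
cat > m.py <<'E'
from h import *
s=ctrl.get_state();R=cv2.Rodrigues(s["orientation"])[0]
print(s["t"],s["ee_pos"].round(4),s["contact_force"].round(2),s["torque"].round(3),"yaw y",np.degrees(np.arctan2(R[1,1],R[0,1])).round(1),"j6",s["joints"][5].round(3),"eff6",s["effort"][5].round(3),s["opening"].round(4))
E
python3 m.py
```

```text
Traceback (most recent call last):
  File "m.py", line 3, in <module>
    print(s["t"],s["ee_pos"].round(4),s["contact_force"].round(2),s["torque"].round(3),"yaw y",np.degrees(np.arctan2(R[1,1],R[0,1])).round(1),"j6",s["joints"][5].round(3),"eff6",s["effort"][5].round(3),s["opening"].round(4))
                                                                                                                                                                                                          ^^^^^^^^^^^^^^^^^^
AttributeError: 'float' object has no attribute 'round'
```

```bash
sed -i 's/s\["opening"\].round(4)/round(s["opening"],4)/' m.py; python3 m.py
```

```text
5.325 [0.5384 0.2002 0.2095] [-3.19  0.19  8.09] [-0.085  0.894 -0.099] yaw y -127.6 j6 0.276 eff6 0.087 0.0125
```

play_rows(
  rows=[0,0,0,0,-0.2,0,0,0,0,-0.2,0,0,0,0,-0.2],
)

```text
t: 5.7
ee_pos: [0.5384, 0.2002, 0.2095]
orientation: [-2.925, 1.145, -0.003]
contact_force: [-2.9, -0.2, 7.1]
opening: 0.0127
```

```bash
python3 m.py
```

```text
5.7 [0.5384 0.2002 0.2095] [-2.93 -0.25  7.11] [-0.133  0.898  0.174] yaw y -132.8 j6 0.185 eff6 -0.01 0.0127
```

play_rows(
  rows=[0,0,0,0,-0.2,0,0,0,0,-0.2,0,0,0,0,-0.2],
)

```text
t: 6.08
ee_pos: [0.5384, 0.2002, 0.2095]
orientation: [-2.87, 1.275, -0.003]
contact_force: [-2.5, -0.6, 7.6]
opening: 0.0122
```

```bash
python3 m.py
```

```text
6.075 [0.5384 0.2002 0.2095] [-2.51 -0.64  7.61] [-0.067  0.904  0.185] yaw y -137.9 j6 0.095 eff6 -0.049 0.0122
```

play_rows(
  rows=[0,0,0,0,-0.2,0,0,0,0,-0.2,0,0,0,0,-0.2],
)

```text
t: 6.45
ee_pos: [0.5384, 0.2002, 0.2095]
orientation: [-2.81, 1.403, -0.003]
contact_force: [-3.3, 0.8, 8.1]
opening: 0.0126
```

```bash
python3 m.py
```

```text
6.45 [0.5384 0.2002 0.2095] [-3.35  0.76  8.12] [-0.127  0.98   0.257] yaw y -143.1 j6 0.006 eff6 -0.071 0.0126
```

play_rows(
  rows=[0,0,0,0,-0.2,0,0,0,0,-0.2,0,0,0,0,-0.2],
)

```text
t: 6.82
ee_pos: [0.5384, 0.2001, 0.2095]
orientation: [-2.744, 1.528, -0.003]
contact_force: [-3.2, 0.7, 7.3]
opening: 0.012
```

```bash
python3 m.py
python3 - <<'E'
from h import *
c=read_camera("side");cv2.imwrite("pics/s3.png",cv2.resize(c["color"][180:400,150:430],None,fx=2.7,fy=2.7))
E
```

```text
6.825 [0.5384 0.2001 0.2095] [-3.19  0.66  7.26] [-0.132  0.954  0.231] yaw y -148.2 j6 -0.084 eff6 -0.092 0.012
```

View pics/s3.png

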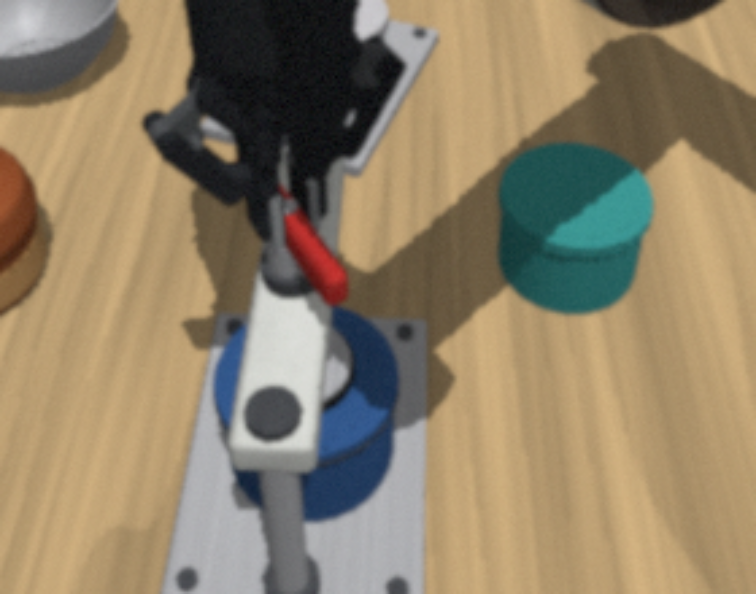

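play_rows(
  rows=[0,0,0,0,-0.2,0,0,0,0,-0.2,0,0,0,0,-0.2],
)

```text
t: 7.25
ee_pos: [0.5384, 0.2001, 0.2095]
orientation: [-2.673, 1.65, -0.003]
contact_force: [-3.8, -0.6, 7.6]
opening: 0.0122
```

```bash
python3 m.py
```

```text
7.25 [0.5384 0.2001 0.2095] [-3.83 -0.64  7.65] [-0.136  1.033  0.278] yaw y -153.4 j6 -0.174 eff6 -0.114 0.0122
```

play_rows(
  rows=[0,0,0,0,-0.2,0,0,0,0,-0.2,0,0,0,0,-0.2],
)

```text
t: 7.62
ee_pos: [0.5384, 0.2001, 0.2095]
orientation: [-2.596, 1.768, -0.003]
contact_force: [-3.4, 0.6, 7.7]
opening: 0.0126
```

```bash
python3 m.py
python3 - <<'E'
from h import *
for n in("side","top"):
    c=read_camera(n)
    if n=="side":cv2.imwrite("pics/s4.png",cv2.resize(c["color"][270:370,210:330],None,fx=6,fy=6,interpolation=cv2.INTER_CUBIC))
a=cv2.imread("pics/side0.png")[270:370,210:330]
b=cv2.imread("pics/s4.png")
cv2.imwrite("pics/cmp.png",cv2.resize(np.hstack([cv2.resize(a,None,fx=6,fy=6,interpolation=cv2.INTER_CUBIC),b]),(800,333)))
E
```

```text
7.625 [0.5384 0.2001 0.2095] [-3.39  0.6   7.66] [-0.152  0.986  0.299] yaw y -158.5 j6 -0.264 eff6 -0.135 0.0126
```

View pics/cmp.png

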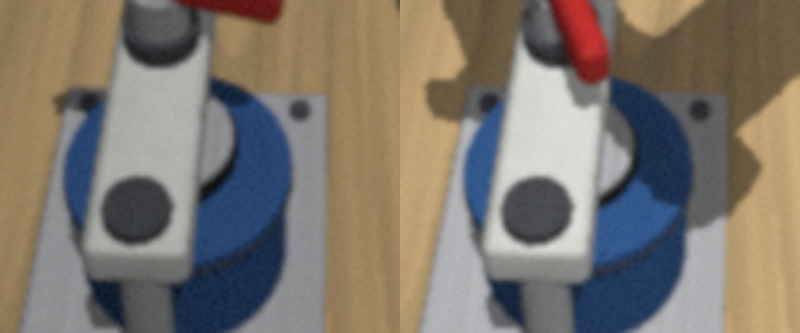

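From -133° on, the torque rises steadily at about 0.24 N m/rad, which matches the spring. Touch therefore came about 0.51 rad into the turn, and we are now about 0.43 rad past it, roughly 9.5 N. In the picture the pad (right panel, (610,190)) sits on the lid, lower than at the start, and the tin hasn't moved. That is snug, so I'll release and retreat upward.

play_rows(
  rows=[0,0,0,0,0,0.3,0,0,0,0,0.7,0,0,0,0,1,0,0,0,0,1,0,0,0,0,1,0,0,0,0,1,0,0,0.03,0,1,0,0,0.06,0,1,0,0,0.08,0,1,0,0,0.05,0],
)

```text
t: 8.98
ee_pos: [0.5385, 0.2002, 0.342]
orientation: [-2.594, 1.768, -0.002]
contact_force: [0.0, 0.0, -0.4]
opening: 0.0853
```

play_rows(
  rows=[1,-0.04,0.02,0.08,0,1,-0.08,0.04,0.03,0,1,-0.08,0.04,0,0,1,0,0,0,0,1,0,0,0,0],
)

```text
t: 9.6
ee_pos: [0.418, 0.2602, 0.4054]
orientation: [-2.596, 1.769, -0.0]
contact_force: [-0.6, 0.8, -0.1]
opening: 0.0854
```

```bash
python3 m.py
python3 - <<'E'
from h import *
ims=[]
for n in("side","top"):
    c=read_camera(n);im=c["color"];ims.append(im)
    hsv=cv2.cvtColor(im,cv2.COLOR_BGR2HSV)
    m=(((hsv[...,0]<5)|(hsv[...,0]>172))&(hsv[...,1]>190)&(hsv[...,2]>80)).astype(np.uint8)
    k,l,st,ce=cv2.connectedComponentsWithStats(m)
    for i in range(1,k):
        if st[i,4]<60: continue
        ys,xs=np.nonzero(l==i);P=np.array([ray(c,(x,y),.218)[:2] for x,y in zip(xs,ys)])
        u=np.linalg.svd(P-P.mean(0),full_matrices=False)[2][0]
        print(n,st[i],P.mean(0).round(4),"ang",np.degrees(np.arctan2(u[1],u[0])).round(1))
a=cv2.imread("pics/side0.png")
b=cv2.absdiff(a,ims[0])
cv2.imwrite("pics/end.png",np.hstack([x[200:410,180:340] for x in (a,ims[0])]+[ims[1][130:340,100:400]]))
E
```

```text
9.6 [0.418  0.2602 0.4054] [-0.59  0.77 -0.11] [-0.03  -0.026 -0.042] yaw y -158.5 j6 -0.513 eff6 -0.003 0.0854
side [250 123  34  23 197] [ 0.5524 -0.1795] ang 130.6
side [244 235  12  22 117] [0.5524 0.1676] ang 108.2
side [251 258  20  36 239] [0.5289 0.2275] ang -69.2
top [371 174  18  17 102] [ 0.5737 -0.2077] ang 134.1
top [176 189  24  14 133] [0.5491 0.1732] ang -67.4
top [350 193  20  19 113] [ 0.5325 -0.1652] ang 133.3
top [149 200  25  12 114] [0.5277 0.2266] ang -70.1
```

View pics/end.png

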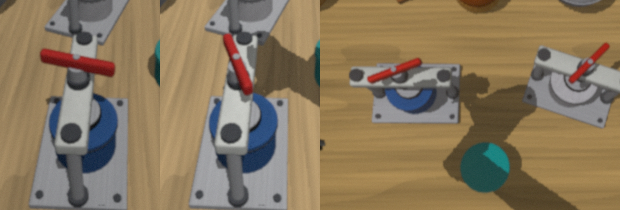

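The bar now stands at about 111°, against 165° at the start. That is 0.94 rad of turn, with no spring-back. The tin is in place and the spare handle (about 134°) hasn't changed. I'll hand it in.

```bash
python3 -c "
from cell import sign_off
print(sign_off())"
```

```text
the job is handed in; nothing more can be done
None
```

The press with the blue tin is screwed down snug, the handle is let go, and the job was handed in at about 9.7 s; it reports no verdict.

- **Turn:** I gripped the red handle on its screw axis and turned it about 0.94 rad clockwise. The torque showed the pad touching at about 0.51 rad, so it went about 0.43 rad (5.5 mm) past touching.
- **Pad force:** It comes to about 9.5 N, both from the travel and from the extra torque. There is no direct measurement of it, and the torque readings were somewhat noisy.
- **After release:** The bar stayed at about 111°, against 165° at the start, so it did not spring back. The gripper was open, clear of everything and at about zero force.
- **Tin and other press:** By eye, the blue tin has not moved or tilted. The other press's handle is unchanged to within about 1°, and the turquoise tin was not touched.

No check failed.

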